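# Unlatch the trailer coupler and hold it up off its ball

### The job

The trailer coupler is latched onto its hitch ball, and a loose steel ball lies in the ring on top of its tongue, where it would roll off: first take that ball and lower it gently into the deep pot, right down to the pot's floor before letting go (do not drop it or press hard), leaving the pot standing where it is. Then pull the latch's upright tab sideways, straight out from the coupler against its spring as far as it goes, and keeping it pulled lift the coupler off the hitch ball, about 6 cm up. Finish while the gripper is still holding the tongue up there, steady: do not set it down or let go of it, and leave the other things on the counter alone.

Things in the scene. Friction and masses are not known exactly. Their poses are not given: they have to be found in the camera images.
- rig: dark steel base plate 90 x 290 x 10 mm fixed to the counter, with the hitch ball (40 mm, centre 50 mm above the counter) at one end and a pivot bracket (74 mm high) at the other. Origin on the counter under the hitch ball; z up; -y runs along the tongue to the pivot; -x is the tab's side and the way it is pulled. Pivot axis parallel to x, at y = -200 mm, z = 60 mm
- tongue (a joint): hinge of the tongue: 0 = coupler down on the hitch ball, grows as it is lifted (rad, stop 0.6; coupler 200 mm from the pivot, so 0.3 rad lifts it 59 mm). The tongue (aluminium bar 40 mm wide, 30 mm high, top 75 mm above the counter when down; 0.6 kg with coupler) falls back when let go. With the latch shut it cannot be lifted: a pawl is caught under the hitch ball
- latch (a joint): slide of the latch on the coupler: 0 = shut, grows as its tab is pulled out along the rig's -x (m, end stop 0.016). A spring pulls it shut, 3.5 N at 0 to 7.5 N at the stop; it frees the hitch ball beyond about 0.009 and snaps back when let go
- tab_top (a point): middle of the top edge of the latch's upright tab: steel plate 10 mm thick along the rig's x, 30 mm wide along its y, top 82.5 mm above the counter when down, standing 42 mm above the latch rod. The gap between tab and coupler shell is 47 mm (guide and rod fill it only below 50 mm above the counter). The tab rides on the coupler, turning with it about the pivot, and can lift it
- coupler (a point): centre of the top of the coupler, a round dark steel shell 66 mm across, top 88 mm above the counter when down, at the end of the tongue
- ring_seat (a point): centre of the top of the ring (32 mm across, 6 mm high, opening 16 mm) on top of the tongue, 90 mm from the coupler's centre towards the pivot; the loose ball lies in it at the start
- hitch_ball_top (a point): top of the fixed hitch ball, 69 mm above the counter, hidden in the coupler at the start
- loose_ball: loose plain steel ball, 50 mm across, 0.2 kg (its origin is a point of its surface: use loose_ball_center)
- loose_ball_center (a point): centre of the loose ball, about 105 mm above the counter at the start, when it lies in the ring on the tongue, 32 mm clear of the coupler shell
- pot: loose round off-white deep pot, the only open vessel of its size: 140 mm across the rim, 62 mm high, walls 4 mm, inner floor 5 mm above its underside and about 120 mm across, inside of the mouth 132 mm across; 0.6 kg; it stands on a fixed board 20 mm thick. Origin at the centre of its underside, z up
- mug_b: striped mug, 86 mm wide, 90 mm high, handle 34 mm out; origin at the centre of its underside. A bystander, leave it where it stands
- pliers_b: pliers lying flat, 153 mm long, 10 mm high; origin at their centre on the counter. A bystander, leave them
- tin_b: white jar with black lid, 68 mm across, 62 mm high; origin at the centre of its underside. A bystander, leave it
Not all that is in view belongs to the job. What is shaped like the loose_ball but purple is not meant.

How it is judged:
By the outcome, as a careful person would: the job done as asked, in the order asked, and still so for the second after the job is handed in, while the arm keeps its last pose, push and grip.
It also fails if it takes over 61 s, if anything falls off the work surface, if the arm or the gripper's body presses on something with over 40 N, if the wrist force passes 120 N, or if a joint passes its speed limit or range.

### The arm

A 6-joint arm with a two-finger parallel gripper is mounted at the origin on a cart in front of the work surface, level with it; the furniture and walls round the work are solid. World frame = base frame: x ahead of the robot, y to its left, z up, the work surface at z = 0. Lengths are in m, angles in rad, forces in N, time in s.
With the tool pointing down it reaches from about 0.375 to 0.9 m from the base axis. Payload 3.1 kg.
Tool frame: the origin (TCP) lies between the finger pads; the fingertips stand 8 mm ahead of it and the grasp point (between the pads) lies 11 mm behind it; z points along the fingers, y is the line along which they close (so a half turn about z gives the same grasp; the last joint's range is limited). The gripper opens to 85 mm and grips with 20 to 120 N. Pads are 22 mm wide; open, the fingers measure 114 mm over their backs; the gripper's body (76 mm by 85 mm) begins 54 mm behind the grasp point. The pads swing forward as they close: fully open they stand 13 mm farther back than shut.
Start: joints at [1.034, 0.527, 1.433, -0, 1.181, -0.178], TCP at [0.219, 0.585, 0.239] pointing down, gripper open.
Joint ranges: [-3.08, 3.08], [-0.75, 2.2], [0.22, 2.44], [-1.43, 4.57], [0, 2.65], [-2.85, 2.85]. Speed limits (rad/s): [2.79, 2.79, 3.14, 3.14, 3.14, 3.14].

### API

Orientations are given as a unit quaternion [x, y, z, w].
In Python, from station import readout, cams, sign_off gives the robot as it stands.
- The arm moves only by the tool send_rows, never from a script. Its argument "commands" is text: rows parted by semicolons, each of 5 numbers parted by spaces: the finger opening in mm, from 0 to 85.4, then the shift along the tool's x, y, z each as a share of 0.02 m, from -1 to 1, then the turn about the tool's z as a share of 4 degrees, from -1 to 1. In form: grip dx dy dz spin; .... A call has 1 to 20 rows; each row shifts and turns the commanded pose from where the row before left it, along the tool's axes as they then stand; what a row does not reach is not made up. A row lasts 1/12 s, in which the tool goes at most 41.7 mm and 7.16 degrees, less where a joint would pass 70% of its speed; a pose out of reach is approached as far as the arm can. A call with a number of a shift or a turn outside -1 to 1 is refused whole. A call with a gripper value outside its range is refused whole. The fingers move at their own pace and stop on an object; "grip_force" is the grip in N (left out, the last holds). Time passes only in rows, so rows that do not move let the fingers close. It gives the time, the measured TCP pose, the force, the opening and the grip force at its end, in the units of the state.
- readout.sense(): the state, without advancing time (a new reading comes with each control period).
- cams.snapshot(name): name is "scene" or "top"; returns a dict with "pixels" (480x640x3 uint8, red, green, blue), "intrinsics" (3x3 intrinsics, pixels), "eye" and "rotation" of the camera in the world. Camera axes: x right, y down, z forward; pixel columns grow to the right and rows downward; lengths in m; the calibration is good to about 2 mm. A picture is of the moment at which its call begins. There is no depth.
- sign_off(): hands the job in; it is judged then, once.
The state is a dict: "t": time; "q": joint angles; "qd": joint speeds; "tau": joint torques, N m; "tcp_pos": TCP position; "tool_rot": TCP orientation; "force": force on the tool from outside, world axes, zero at the start; "ft_torque": the same for the moment, N m; "finger_gap": opening from 0.0 (shut) to 1.0 (fully open); "gripper_force": force on a finger pad.
Only numpy, scipy, OpenCV 4.12 (cv2) and the standard library are available. Lean on these libraries where they do the work, as an engineer would, in place of code of your own. Each camera call takes 0.05 s, during which the arm holds its last target. There are 200 camera calls.

## Working session

There is one attempt and no reset: what is moved stays moved. The work goes in short steps, Python scripts to look and compute and a tool call to move; the robot and the scene stay as the last step left them, time stands still between calls to the robot, and variables do not carry over. Pictures are saved under pics/ and viewed, at most 10 in all, crops included, and the job is handed in when it is done.

Besides the shell and the picture viewer there is one more tool, called after ">>>" by a JSON object that holds its "method" and its "body". send_rows: Moves the arm, as the interface text tells. Its arguments: {"type":"object","properties":{"commands":{"type":"string"},"grip_force":{"type":"number"}},"required":["commands"]}

```bash
mkdir -p pics; python3 - <<'E'
from station import readout,cams
import cv2,numpy as np
for n in("scene","top"):
    s=cams.snapshot(n);cv2.imwrite(f"pics/{n}0.png",s["pixels"][:,:,::-1]);np.savez(f"{n}0.npz",**s)
    print(n,s["intrinsics"],s["eye"],s["rotation"])
print(readout.sense())
E
```

```text
scene [[505.27637171   0.         322.0708418 ]
 [  0.         505.27637171 242.07357979]
 [  0.           0.           1.        ]] [-0.27439831 -0.81663128  0.70719302] [ 0.79579826 -0.37206012  0.19424777 -0.43651369]
top [[571.39339171   0.         315.67686022]
 [  0.         571.39339171 235.07048721]
 [  0.           0.           1.        ]] [ 0.22061104 -0.16937879  1.62759239] [-0.69588209  0.71423752 -0.05495514  0.05091964]
{'t': 0.1, 'q': array([ 1.03449205e+00,  5.28383915e-01,  1.43374787e+00, -5.51244181e-06,
        1.18141709e+00, -1.78489215e-01]), 'qd': array([ 0.00058565, -0.00228407, -0.00391122,  0.00023815, -0.00221039,
        0.002126  ]), 'tau': array([-6.02190030e-04, -4.43307388e+01, -1.78585374e+01, -2.85242686e-04,
        3.85366991e-03, -4.04900604e-06]), 'tcp_pos': array([0.21853911, 0.58488696, 0.23843325]), 'tool_rot': array([ 1.77953532e-01,  9.84038406e-01, -9.17195253e-04, -3.39790789e-04]), 'force': array([ 0.92831015, -1.01758081,  1.08529521]), 'ft_torque': array([-0.03922842, -0.01391971,  0.0205863 ]), 'gripper_force': 0.0, 'finger_gap': 0.9997064161599982}
```

View pics/top0.png

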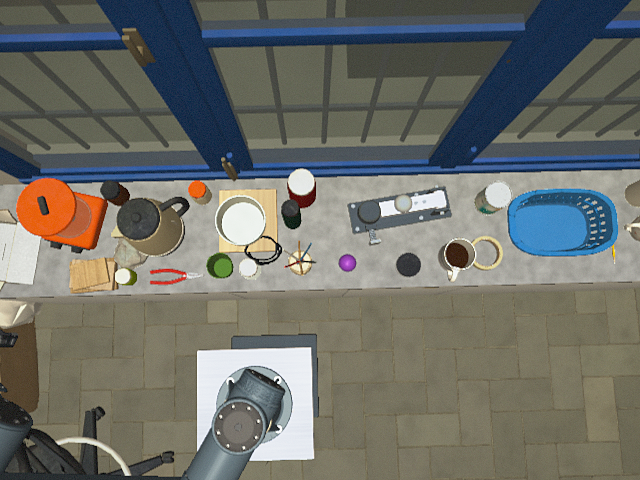

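View pics/scene0.png

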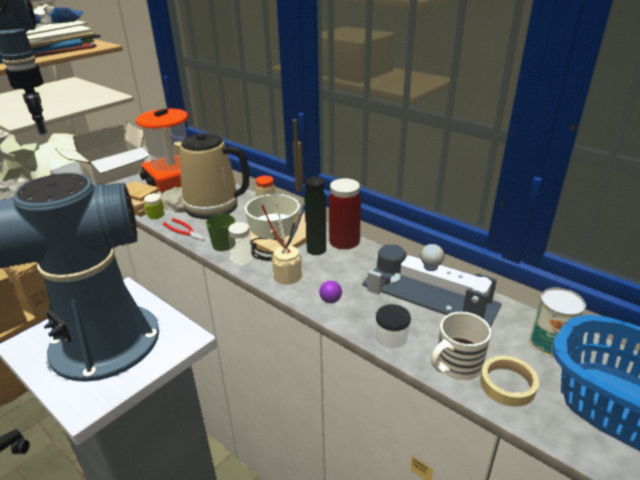

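Top view: the loose steel ball is at (403,203) on the tongue, the coupler at (368,212), the tab near (375,238) and the pot at (241,221). The things that could be mistaken for the ball are the purple ball (347,263), the dark lid (408,265) and the white jar (248,268). I choose the grey ball on the tongue and will check it in an enlarged crop.

```bash
python3 - <<'E'
import cv2
a=cv2.imread("pics/top0.png");b=cv2.imread("pics/scene0.png")
x=cv2.resize(a[175:275,335:468],(798,600),interpolation=cv2.INTER_CUBIC)
cv2.imwrite("pics/c1.png",x)
y=cv2.resize(b[225:345,350:510],(800,600),interpolation=cv2.INTER_CUBIC)
cv2.imwrite("pics/c2.png",y)
E
```

```text
(no output)
```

View pics/c1.png

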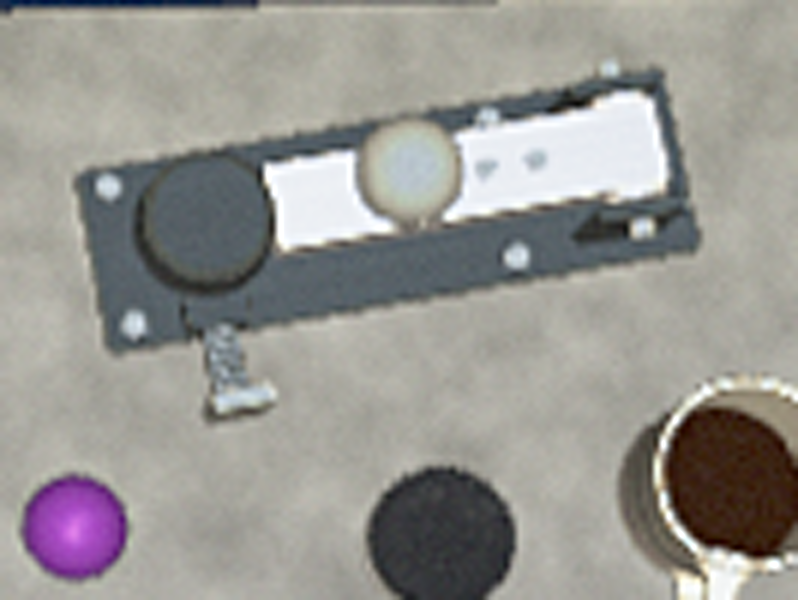

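View pics/c2.png

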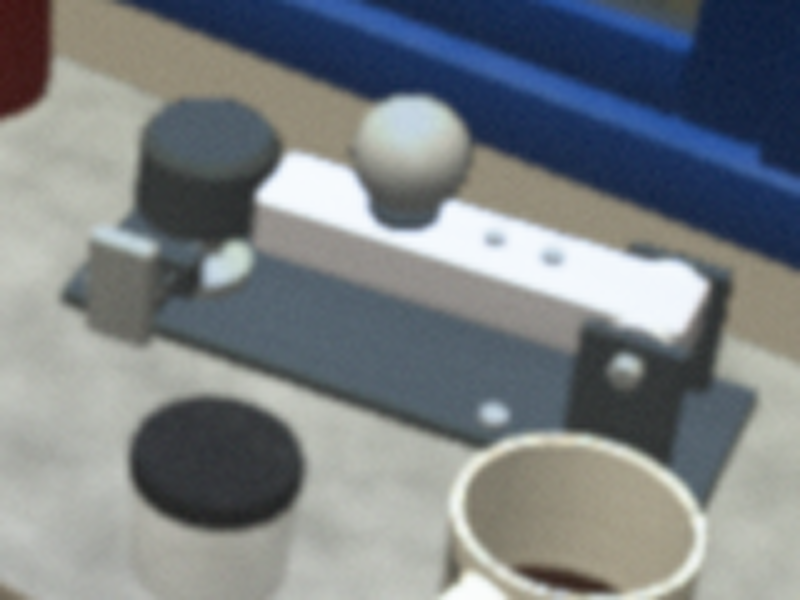

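The crops show a grey ball in the tongue's ring at c1 (409,172), i.e. top (403.2,203.7), and at scene (432.4,255.6). The coupler top is at c1 (207,220), the tab's top edge at c1 (243,397), and the base plate corners are at (80,175), (657,70), (697,245) and (112,350).

```bash
cat >h.py <<'E'
import numpy as np
from scipy.spatial.transform import Rotation as R
C={n:dict(np.load(f"{n}0.npz")) for n in("scene","top")}
def ray(n,u,v):
    c=C[n];d=R.from_quat(c["rotation"]).apply(np.linalg.solve(c["intrinsics"],[u,v,1.]));return c["eye"],d
def at(n,u,v,z):
    e,d=ray(n,u,v);return e+d*(z-e[2])/d[2]
def tri(a,b):
    A=[];B=[]
    for n,p in(("top",a),("scene",b)):
        e,d=ray(n,*p);d/=np.linalg.norm(d);P=np.eye(3)-np.outer(d,d);A.append(P);B.append(P@e)
    return np.linalg.lstsq(np.vstack(A),np.hstack(B),rcond=None)[0]
def px(n,X):
    c=C[n];p=c["intrinsics"]@R.from_quat(c["rotation"]).inv().apply(X-c["eye"]);return p[:2]/p[2]
E
python3 - <<'E'
from h import *
import cv2
np.set_printoptions(precision=4,suppress=True)
k=lambda u,v:(335+u/6,175+v/6)
s=lambda u,v:(350+u/5,225+v/5)
print("ball",at("top",*k(409,172),.105),tri(k(409,172),s(412,153)))
print("coup",at("top",*k(207,220),.088),tri(k(207,220),s(212,137)))
print("tab",at("top",*k(243,397),.0825),tri(k(243,397),s(126,240)))
c=np.array([at("top",*k(*p),.01) for p in((80,175),(657,70),(697,245),(112,350))]);print(c,c.mean(0))
for i in range(4):print(np.linalg.norm(c[i]-c[i-1]),end=" ")
d=c[1]+c[2]-c[0]-c[3];print("yaw -y dir",np.degrees(np.arctan2(d[1],d[0])))
# pot rim
img=C["top"]["pixels"][185:260,205:285][:,:,::-1];cv2.imwrite("pics/c3.png",cv2.resize(img,(640,600),interpolation=cv2.INTER_CUBIC))
img=C["scene"]["pixels"][170:275,200:340][:,:,::-1];cv2.imwrite("pics/c4.png",cv2.resize(img,(800,600),interpolation=cv2.INTER_CUBIC))
E
```

```text
ball [ 0.5306 -0.4212  0.105 ] [ 0.5305 -0.4213  0.1071]
coup [ 0.5141 -0.3306  0.088 ] [ 0.5157 -0.3321  0.0847]
tab [ 0.4327 -0.3442  0.0825] [ 0.4336 -0.3451  0.0819]
[[ 0.5525 -0.2785  0.01  ]
 [ 0.5972 -0.5594  0.01  ]
 [ 0.5107 -0.5735  0.01  ]
 [ 0.467  -0.2908  0.01  ]] [ 0.5318 -0.4256  0.01  ]
0.08643421200940976 0.284446983587282 0.08758343401472839 0.2860257297363516 yaw -y dir -81.08756864558906
```

View pics/c3.png

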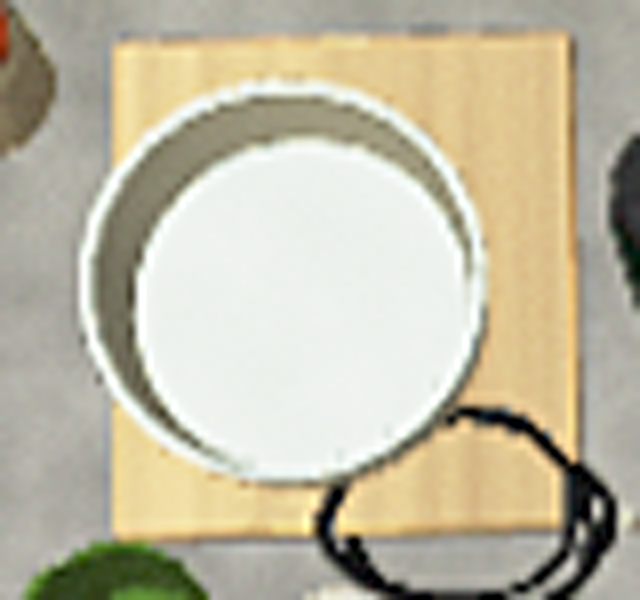

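View pics/c4.png

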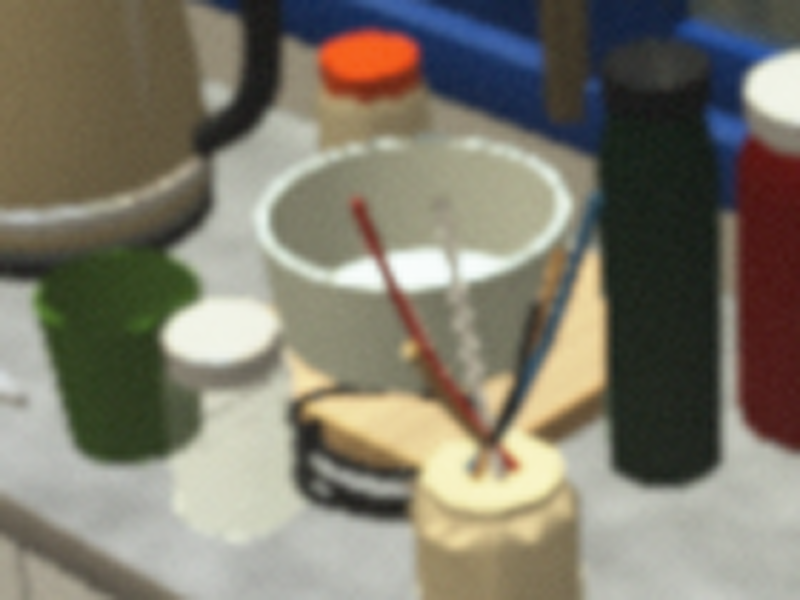

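c3 shows the pot rim as a circle centred at (283,281), i.e. top (240.4,220.1). c4 shows the pot's mouth is clear, with tall bottles on its right and a jar of sticks in front of it. Next: neighbour heights, then the distances for the first move.

```bash
python3 - <<'E'
from h import *
np.set_printoptions(precision=4,suppress=True)
print("pot",at("top",240.4,220.1,.082),"L/R",at("top",205+80/8,220.1,.082),at("top",205+487/8,220.1,.082), tri((240.4,220.1),(200+413/5.714,170+212/5.714)))
for n,a,b in(("green",(291,206),(315,180)),("red",(301,174),(345,186)),("kettle",(138,219),(202,141)),("stickred",(284,245),(262,205)),("stickblue",(306,243),(304,205)),("greencup",(220,265),(220,218)),("whitejar",(248,268),(238,229))):print(n,tri(a,b))
E
```

```text
pot [0.5007 0.0242 0.082 ] L/R [0.5025 0.0938 0.082 ] [ 0.4989 -0.0457  0.082 ] [0.5014 0.024  0.0807]
green [ 0.512  -0.1183  0.1968]
red [ 0.6028 -0.1413  0.1541]
kettle [0.4891 0.2668 0.2037]
stickred [ 0.3999 -0.0852  0.1718]
stickblue [ 0.4216 -0.158   0.1828]
greencup [0.3778 0.0803 0.0841]
whitejar [0.3681 0.0039 0.0862]
```

>>> {"method": "send_rows", "body": {"commands": "85 0 0 -1 0.5;85 0 0 -1 0.5;85 0 0 -1 0.5;85 0 0 -1 0.5;85 0 0 -1 0.5;85 0 0 -1 0.5;85 0 0 -1 0.5;85 0 0 -1 0.5"}}

```text
t: 0.77
tcp_pos: [0.2186, 0.585, 0.3997]
tool_rot: [0.314, 0.949, -0.001, -0.0]
force: [-0.1, -0.3, 0.4]
finger_gap: 0.995
gripper_force: 0.0
```

>>> {"method": "send_rows", "body": {"commands": "85 0 0 0 1;85 0 0 0 1;85 0 0 0 1;85 0 0 0 1;85 0 0 0 1;85 0 0 0 1;85 0 0 0 1;85 0 0 0 1;85 0 0 0 1;85 0 0 0 1;85 0 0 0 1;85 0 0 0 0.12;85 0 0 0 0"}}

```text
t: 1.85
tcp_pos: [0.2187, 0.5852, 0.3988]
tool_rot: [0.649, 0.761, -0.001, 0.0]
force: [0.2, -0.0, -0.3]
finger_gap: 0.999
gripper_force: 0.0
```

```bash
cat >to.py <<'E'
import sys,numpy as np
from station import readout
from scipy.spatial.transform import Rotation as R
s=readout.sense();r=R.from_quat(s["tool_rot"]);y=r.as_matrix()[:,1]
print("t",round(s["t"],2),"tcp",s["tcp_pos"].round(4),"yaw_y",round(np.degrees(np.arctan2(y[1],y[0])),2),"F",s["force"].round(1),"gap mm",round(s["finger_gap"]*85.4,1),"gf",s["gripper_force"],"q",s["q"].round(2))
for a in sys.argv[1:]:
    p=np.array(eval(a));print(a,"rows units",(r.inv().apply(p-s["tcp_pos"])/.02).round(2))
E
python3 to.py "(.44,.12,.4)" "(.5305,-.4212,.4)"
```

```text
t 1.85 tcp [0.2187 0.5852 0.3988] yaw_y 9.1 F [ 0.2 -0.  -0.3] gap mm 85.3 gf 0.0 q [ 1.03  0.4   1.21 -0.    1.53  0.88]
(.44,.12,.4) rows units [-24.72   7.25  -0.04]
(.5305,-.4212,.4) rows units [-5.215e+01  7.440e+00 -2.000e-02]
```

>>> {"method": "send_rows", "body": {"commands": "85 -1 0.35 0 0;85 -1 0.35 0 0;85 -1 0.35 0 0;85 -1 0.35 0 0;85 -1 0.35 0 0;85 -1 0.35 0 0;85 -1 0.35 0 0;85 -1 0.35 0 0;85 -1 0.35 0 0;85 -1 0.35 0 0;85 -1 0.35 0 0;85 -1 0.35 0 0;85 -1 0.35 0 0;85 -1 0.35 0 0;85 -1 0.35 0 0;85 -1 0.35 0 0;85 -1 0.35 0 0;85 -1 0.35 0 0;85 -1 0.35 0 0;85 -1 0.35 0 0"}}

```text
t: 3.52
tcp_pos: [0.42, 0.2113, 0.3993]
tool_rot: [0.649, 0.761, -0.0, -0.0]
force: [-0.3, -0.5, -0.1]
finger_gap: 0.997
gripper_force: 0.0
```

>>> {"method": "send_rows", "body": {"commands": "85 -1 0 0 0;85 -1 0 0 0;85 -1 0 0 0;85 -1 0 0 0;85 -1 0 0 0;85 -1 0 0 0;85 -1 0 0 0;85 -1 0 0 0;85 -1 0 0 0;85 -1 0 0 0;85 -1 0 0 0;85 -1 0 0 0;85 -1 0 0 0;85 -1 0 0 0;85 -1 0 0 0;85 -1 0 0 0;85 -1 0 0 0;85 -1 0 0 0;85 -1 0 0 0;85 -1 0 0 0"}}

```text
t: 5.18
tcp_pos: [0.4825, -0.1837, 0.3992]
tool_rot: [0.649, 0.761, -0.0, -0.0]
force: [0.6, -0.8, -0.3]
finger_gap: 0.998
gripper_force: 0.0
```

```bash
python3 to.py "(.5305,-.4212,.16)" "(.5305,-.4212,.091)"
```

```text
t 5.18 tcp [ 0.4825 -0.1837  0.3992] yaw_y 9.11 F [ 0.6 -0.8 -0.3] gap mm 85.3 gf 0.0 q [-0.58  0.22  1.47  0.    1.45 -0.74]
(.5305,-.4212,.16) rows units [-12.11   0.49  11.96]
(.5305,-.4212,.091) rows units [-12.11   0.49  15.41]
```

>>> {"method": "send_rows", "body": {"commands": "85 -1 0.04 0 0;85 -1 0.04 0 0;85 -1 0.04 0 0;85 -1 0.04 0 0;85 -1 0.04 0 0;85 -1 0.04 0 0;85 -1 0.04 0.5 0;85 -1 0.04 0.5 0;85 -1 0.04 1 0;85 -1 0.04 1 0;85 -1 0.04 1 0;85 -1 0.05 1 0;85 0 0 1 0;85 0 0 1 0;85 0 0 1 0;85 0 0 1 0;85 0 0 1 0;85 0 0 0 0"}}

```text
t: 6.68
tcp_pos: [0.5276, -0.416, 0.1943]
tool_rot: [0.649, 0.761, 0.001, -0.005]
force: [-1.0, 0.7, -1.0]
finger_gap: 0.999
gripper_force: 0.0
```

```bash
python3 to.py "(.5305,-.4212,.091)"
```

```text
t 6.68 tcp [ 0.5276 -0.416   0.1943] yaw_y 9.09 F [-1.   0.7 -1. ] gap mm 85.3 gf 0.0 q [-0.83  0.64  1.34 -0.    1.17 -0.99]
(.5305,-.4212,.091) rows units [-0.32  0.13  5.16]
```

>>> {"method": "send_rows", "body": {"commands": "85 -0.15 0.05 0.8 0;85 0 0 0.8 0;85 0 0 0.8 0;85 0 0 0.8 0;85 0 0 0.6 0;85 0 0 0 0;85 0 0 0 0"}}

```text
t: 7.27
tcp_pos: [0.5313, -0.4211, 0.1233]
tool_rot: [0.649, 0.761, 0.0, -0.0]
force: [-0.6, 0.2, -0.3]
finger_gap: 0.998
gripper_force: 0.0
```

```bash
python3 to.py "(.5305,-.4212,.091)"
python3 - <<'E'
from station import cams
import cv2
a=cams.snapshot("scene")["pixels"][150:330,340:580][:,:,::-1];cv2.imwrite("pics/g1.png",cv2.resize(a,(800,600),interpolation=cv2.INTER_CUBIC))
E
```

```text
t 7.27 tcp [ 0.5313 -0.4211  0.1233] yaw_y 9.05 F [-0.6  0.2 -0.3] gap mm 85.2 gf 0.0 q [-0.83  0.73  1.38 -0.    1.03 -0.99]
(.5305,-.4212,.091) rows units [-0.   -0.04  1.62]
```

View pics/g1.png

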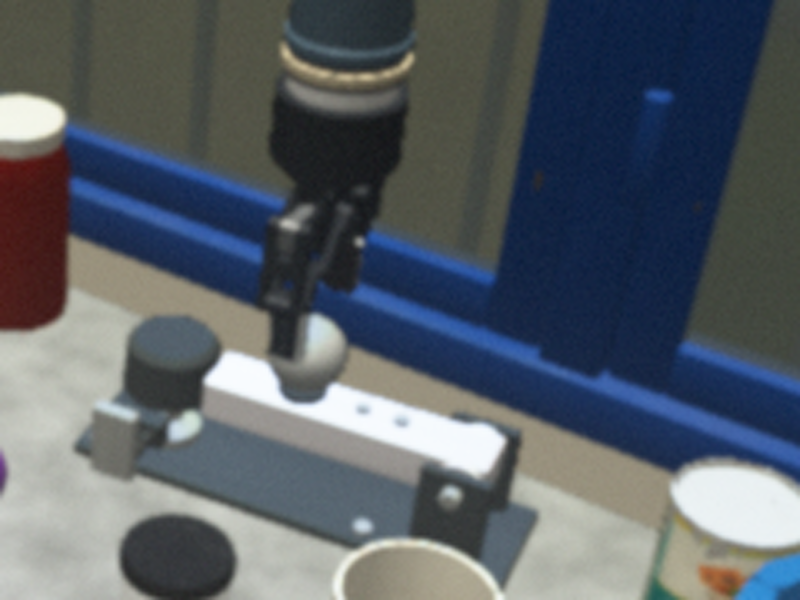

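The picture shows the open fingers straddling the ball: near finger at (285,330), ball at (310,350). I go 32 mm further down, close, and lift.

>>> {"method": "send_rows", "body": {"commands": "85 0 0 0.8 0;85 0 0 0.8 0;85 0 0 0 0;85 0 0 0 0;60 0 0 0 0;50 0 0 0 0;45 0 0 0 0;40 0 0 0 0;40 0 0 0 0;40 0 0 0 0;40 0 0 0 0;40 0 0 0 0", "grip_force": 40}}

```text
t: 8.32
tcp_pos: [0.5319, -0.4217, 0.0929]
tool_rot: [0.649, 0.761, -0.0, 0.001]
force: [-0.8, -0.1, 6.6]
finger_gap: 0.562
gripper_force: 40.5
```

```bash
python3 to.py
```

```text
t 8.32 tcp [ 0.5319 -0.4217  0.0929] yaw_y 9.02 F [-0.8 -0.1  6.6] gap mm 48.0 gf 40.470335483551025 q [-0.83  0.77  1.4  -0.    0.97 -0.99]
```

>>> {"method": "send_rows", "body": {"commands": "40 0 0 -0.2 0;40 0 0 -0.4 0;40 0 0 -0.8 0;40 0 0 -1 0;40 0 0 -1 0;40 0 0 -1 0;40 0 0 -1 0;40 0 0 -1 0;40 0 0 -1 0;40 0 0 -1 0;40 0 0 -1 0;40 0 0 -1 0;40 0 0 -1 0;40 0 0 -1 0;40 0 0 -1 0;40 0 0 0 0;40 0 0 0 0"}}

```text
t: 9.73
tcp_pos: [0.5314, -0.4211, 0.3602]
tool_rot: [0.649, 0.761, -0.0, 0.001]
force: [-0.8, 0.2, -2.3]
finger_gap: 0.563
gripper_force: 41.6
```

```bash
python3 to.py "(.501,.024,.33)"
```

```text
t 9.73 tcp [ 0.5314 -0.4211  0.3602] yaw_y 9.02 F [-0.8  0.2 -2.3] gap mm 48.1 gf 41.58269762992859 q [-0.83  0.51  1.13  0.    1.5  -0.99]
(.501,.024,.33) rows units [22.22  1.99  1.48]
```

>>> {"method": "send_rows", "body": {"commands": "40 0.5 0 0 0;40 1 0.1 0 0;40 1 0.1 0 0;40 1 0.1 0 0;40 1 0.1 0 0;40 1 0.1 0 0;40 1 0.1 0 0;40 1 0.1 0 0;40 1 0.1 0 0;40 1 0.1 0 0;40 1 0.1 0 0;40 1 0.1 0 0;40 1 0.1 0 0;40 1 0.1 0 0;40 1 0.1 0 0;40 1 0.1 0 0;40 1 0.1 0 0;40 1 0.1 0 0;40 1 0.1 0 0;40 1 0.1 0 0"}}

```text
t: 11.4
tcp_pos: [0.5057, -0.028, 0.3572]
tool_rot: [0.649, 0.761, -0.001, -0.002]
force: [0.8, -0.1, -1.6]
finger_gap: 0.564
gripper_force: 41.6
```

>>> {"method": "send_rows", "body": {"commands": "40 1 0.1 0 0;40 1 0.1 0 0;40 0.7 0 0 0;40 0 0 0.5 0;40 0 0 1 0;40 0 0 1 0;40 0 0 1 0;40 0 0 1 0;40 0 0 1 0;40 0 0 1 0;40 0 0 1 0;40 0 0 0.5 0;40 0 0 0 0;40 0 0 0 0"}}

```text
t: 12.57
tcp_pos: [0.5016, 0.024, 0.1978]
tool_rot: [0.649, 0.76, -0.001, -0.002]
force: [0.7, 1.1, -1.4]
finger_gap: 0.564
gripper_force: 41.7
```

```bash
python3 to.py "(.501,.024,.046)" "(.501,.024,.038)"
```

```text
t 12.57 tcp [0.5016 0.024  0.1978] yaw_y 9.0 F [ 0.7  1.1 -1.4] gap mm 48.1 gf 41.68372392654419 q [-0.18  0.42  1.78 -0.    0.94 -0.33]
(.501,.024,.046) rows units [-0.   -0.    7.59]
(.501,.024,.038) rows units [-0.    0.    7.99]
```

Descend to about 8 mm above the floor, then creep.

>>> {"method": "send_rows", "body": {"commands": "40 0 0 1 0;40 0 0 1 0;40 0 0 1 0;40 0 0 1 0;40 0 0 1 0;40 0 0 1 0;40 0 0 0.7 0;40 0 0 0.4 0;40 0 0 0.3 0;40 0 0 0 0;40 0 0 0 0;40 0 0 0 0"}}

```text
t: 13.57
tcp_pos: [0.5039, 0.0239, 0.0522]
tool_rot: [0.649, 0.761, 0.001, 0.001]
force: [-0.2, -0.3, -1.0]
finger_gap: 0.56
gripper_force: 41.8
```

```bash
python3 to.py "(.501,.024,.038)"
```

```text
t 13.57 tcp [0.5039 0.0239 0.0522] yaw_y 9.02 F [-0.2 -0.3 -1. ] gap mm 47.9 gf 41.75126373767853 q [-0.17  0.68  1.88 -0.    0.58 -0.33]
(.501,.024,.038) rows units [ 0.03 -0.15  0.71]
```

>>> {"method": "send_rows", "body": {"commands": "40 0 -0.05 0.15 0;40 0 -0.05 0.15 0;40 0 0 0.1 0;40 0 0 0.1 0;40 0 0 0.05 0;40 0 0 0 0;40 0 0 0 0"}}

```text
t: 14.15
tcp_pos: [0.5012, 0.0237, 0.0402]
tool_rot: [0.649, 0.761, -0.0, -0.0]
force: [0.1, -0.2, -2.5]
finger_gap: 0.566
gripper_force: 41.8
```

>>> {"method": "send_rows", "body": {"commands": "40 0 0 0.05 0;40 0 0 0.05 0;40 0 0 0 0"}}

```text
t: 14.4
tcp_pos: [0.5014, 0.0237, 0.0385]
tool_rot: [0.649, 0.761, 0.0, 0.0]
force: [-0.7, 0.5, 0.8]
finger_gap: 0.561
gripper_force: 42.0
```

>>> {"method": "send_rows", "body": {"commands": "40 0 0 0.05 0;40 0 0 0 0;40 0 0 0 0"}}

```text
t: 14.65
tcp_pos: [0.5014, 0.0237, 0.0383]
tool_rot: [0.649, 0.761, 0.0, 0.0]
force: [-1.2, -0.2, 7.8]
finger_gap: 0.565
gripper_force: 42.6
```

The ball rests on the floor (force rose to +8 N, z as predicted). I ease off 0.6 mm and open a little.

>>> {"method": "send_rows", "body": {"commands": "40 0 0 -0.03 0;40 0 0 0 0;49 0 0 0 0;52 0 0 0 0;55 0 0 0 0;58 0 0 0 0;62 0 0 0 0;64 0 0 0 0;64 0 0 0 0;64 0 0 0 0"}}

```text
t: 15.48
tcp_pos: [0.5012, 0.0237, 0.0378]
tool_rot: [0.649, 0.761, -0.0, -0.0]
force: [0.8, 0.9, -0.3]
finger_gap: 0.754
gripper_force: 0.0
```

>>> {"method": "send_rows", "body": {"commands": "64 0 0 -0.3 0;64 0 0 -0.6 0;64 0 0 -1 0;64 0 0 -1 0;64 0 0 -1 0;64 0 0 -1 0;64 0 0 -1 0;64 0 0 -1 0;64 0 0 -1 0;64 0 0 -1 0;64 0 0 -1 0;64 0 0 -1 0;64 0 0 -1 0;64 0 0 -1 0;64 0 0 -1 0;64 0 0 -1 0;64 0 0 -1 0;64 0 0 0 0"}}

```text
t: 16.98
tcp_pos: [0.503, 0.0235, 0.3603]
tool_rot: [0.649, 0.761, 0.002, 0.004]
force: [1.1, -0.5, 0.0]
finger_gap: 0.748
gripper_force: 0.0
```

```bash
python3 to.py "(.4335,-.3448,.33)"
python3 - <<'E'
from h import *
from station import cams
import cv2
p=cams.snapshot("scene")["pixels"]
a=p[160:280,200:360][:,:,::-1];cv2.imwrite("pics/p1.png",cv2.resize(a,(800,600),interpolation=cv2.INTER_CUBIC))
E
```

```text
t 16.98 tcp [0.503  0.0235 0.3603] yaw_y 9.03 F [ 1.1 -0.5  0. ] gap mm 63.9 gf 0.0 q [-0.18  0.23  1.57  0.    1.34 -0.33]
(.4335,-.3448,.33) rows units [-17.64  -6.33   1.51]
```

View pics/p1.png

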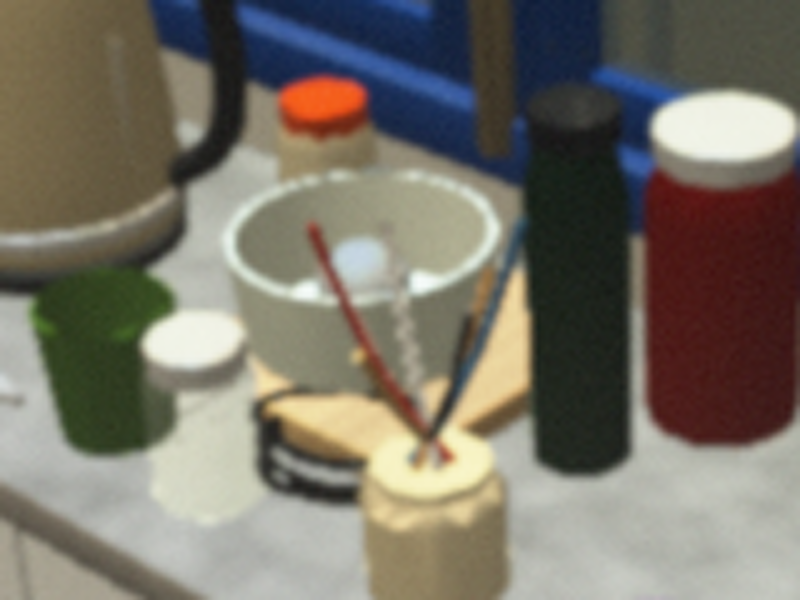

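The picture shows the ball in the pot at (360,260), pot and neighbours unmoved. On to the tab.

>>> {"method": "send_rows", "body": {"commands": "40 -0.5 -0.2 0 0;40 -1 -0.36 0 0;40 -1 -0.36 0 0;40 -1 -0.36 0 0;40 -1 -0.36 0 0;40 -1 -0.36 0 0;40 -1 -0.36 0 0;40 -1 -0.36 0 0;40 -1 -0.36 0 0;40 -1 -0.36 0 0;40 -1 -0.36 0 0;40 -1 -0.36 0 0;40 -1 -0.36 0 0;40 -1 -0.36 0 0;40 -1 -0.36 0 0;40 -1 -0.36 0 0;40 -1 -0.36 0 0;40 -1 -0.36 0 0;40 -0.2 0 0 0;40 0 0 0 0"}}

```text
t: 18.7
tcp_pos: [0.4306, -0.3468, 0.354]
tool_rot: [0.65, 0.76, 0.0, -0.002]
force: [-0.1, 0.6, -0.6]
finger_gap: 0.472
gripper_force: 0.0
```

>>> {"method": "send_rows", "body": {"commands": "40 0 0 0.5 0;40 0 0 1 0;40 0 0 1 0;40 0 0 1 0;40 0 0 1 0;40 0 0 1 0;40 0 0 1 0;40 0 0 1 0;40 0 0 1 0;40 0 0 1 0;40 0 0 1 0;40 0 0 0.5 0;40 0 0 0 0;40 0 0 0 0"}}

```text
t: 19.87
tcp_pos: [0.4317, -0.3447, 0.1355]
tool_rot: [0.649, 0.761, 0.0, -0.001]
force: [0.2, -0.2, 0.0]
finger_gap: 0.466
gripper_force: 0.0
```

```bash
python3 to.py "(.4332,-.3446,.1)" "(.4332,-.3446,.063)"
python3 - <<'E'
from h import *
print("tin",at("top",335+442/6,175+535/6,.062),"purple",at("top",335+76/6,175+527/6,.025))
E
```

```text
t 19.87 tcp [ 0.4317 -0.3447  0.1355] yaw_y 9.07 F [ 0.2 -0.2  0. ] gap mm 39.8 gf 0.0 q [-0.88  0.58  1.71  0.    0.86 -1.03]
(.4332,-.3446,.1) rows units [-0.01  0.08  1.78]
(.4332,-.3446,.063) rows units [-0.01  0.08  3.63]
tin [ 0.36935566 -0.43512286  0.062     ] purple [ 0.38109535 -0.2697404   0.025     ]
```

>>> {"method": "send_rows", "body": {"commands": "40 0 0.08 0.8 0;40 0 0 0.6 0;40 0 0 0.3 0;40 0 0 0 0;40 0 0 0 0"}}

```text
t: 20.28
tcp_pos: [0.4338, -0.3457, 0.1026]
tool_rot: [0.649, 0.761, -0.0, 0.001]
force: [0.5, -0.6, 0.9]
finger_gap: 0.466
gripper_force: 0.0
```

```bash
python3 to.py "(.4332,-.3446,.063)"
python3 - <<'E'
from station import cams
import cv2
p=cams.snapshot("scene")["pixels"]
a=p[200:320,340:500][:,:,::-1];cv2.imwrite("pics/t1.png",cv2.resize(a,(800,600),interpolation=cv2.INTER_CUBIC))
E
```

```text
t 20.28 tcp [ 0.4338 -0.3457  0.1026] yaw_y 9.03 F [ 0.5 -0.6  0.9] gap mm 39.8 gf 0.0 q [-0.87  0.63  1.73  0.    0.78 -1.03]
(.4332,-.3446,.063) rows units [ 0.06 -0.02  1.98]
```

View pics/t1.png

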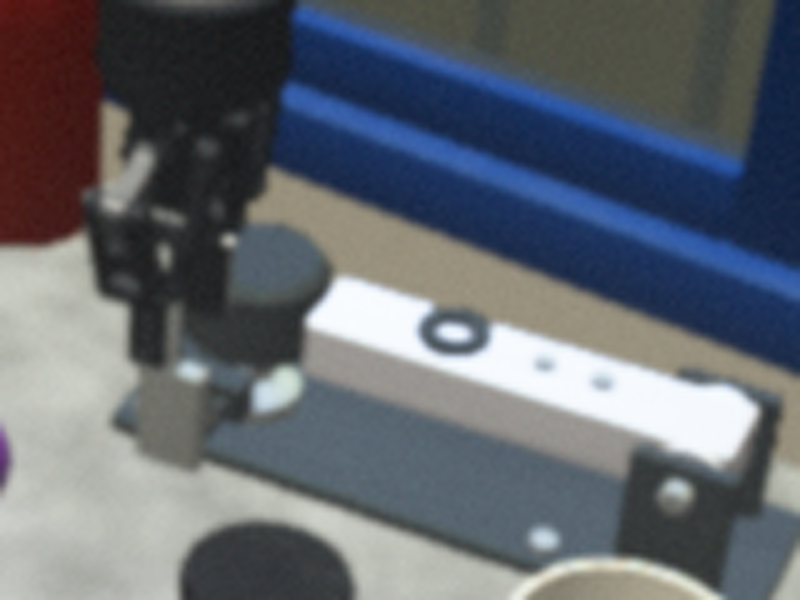

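The outer finger (150,335) is in front of the tab and the inner one (208,280) is over the gap, so I lower and close.

>>> {"method": "send_rows", "body": {"commands": "40 0 0 0.5 0;40 0 0 0.5 0;40 0 0 0.4 0;40 0 0 0.3 0;40 0 0 0.2 0;40 0 0 0 0;40 0 0 0 0"}}

```text
t: 20.92
tcp_pos: [0.4333, -0.3453, 0.0634]
tool_rot: [0.649, 0.761, 0.0, -0.0]
force: [0.3, -1.3, 0.3]
finger_gap: 0.463
gripper_force: 0.0
```

>>> {"method": "send_rows", "body": {"commands": "30 0 0 0 0;20 0 0 0 0;10 0 0 0 0;0 0 0 0 0;0 0 0 0 0;0 0 0 0 0;0 0 0 0 0", "grip_force": 70}}

```text
t: 21.5
tcp_pos: [0.4341, -0.3457, 0.0644]
tool_rot: [0.65, 0.76, 0.0, 0.001]
force: [2.7, 0.6, 2.8]
finger_gap: 0.101
gripper_force: 69.9
```

```bash
python3 to.py
```

```text
t 21.5 tcp [ 0.4341 -0.3457  0.0644] yaw_y 8.99 F [2.7 0.6 2.8] gap mm 8.6 gf 69.91872668266296 q [-0.87  0.7   1.74  0.    0.7  -1.03]
```

>>> {"method": "send_rows", "body": {"commands": "0 0 -0.1 0 0;0 0 -0.1 0 0;0 0 -0.1 0 0;0 0 -0.1 0 0;0 0 -0.1 0 0;0 0 -0.1 0 0;0 0 -0.1 0 0;0 0 0 0 0;0 0 0 0 0"}}

```text
t: 22.25
tcp_pos: [0.4205, -0.3478, 0.0643]
tool_rot: [0.65, 0.76, 0.0, 0.001]
force: [6.7, 3.3, 4.9]
finger_gap: 0.104
gripper_force: 70.1
```

>>> {"method": "send_rows", "body": {"commands": "0 0 -0.05 0 0;0 0 -0.05 0 0;0 0 0 0 0;0 0 0 0 0"}}

```text
t: 22.58
tcp_pos: [0.4187, -0.3481, 0.0643]
tool_rot: [0.65, 0.76, 0.001, 0.001]
force: [7.6, 2.7, 3.9]
finger_gap: 0.104
gripper_force: 70.1
```

```bash
python3 to.py "(.4341,-.3457,.0644)"
```

```text
t 22.58 tcp [ 0.4187 -0.3481  0.0643] yaw_y 8.97 F [7.6 2.7 3.9] gap mm 8.9 gf 70.11462092399597 q [-0.9   0.69  1.77  0.    0.68 -1.06]
(.4341,-.3457,.0644) rows units [-0.    0.78 -0.  ]
```

>>> {"method": "send_rows", "body": {"commands": "0 0 -0.05 0 0;0 0 -0.05 0 0;0 0 0 0 0;0 0 0 0 0"}}

```text
t: 22.92
tcp_pos: [0.4186, -0.3482, 0.0643]
tool_rot: [0.65, 0.76, 0.001, 0.003]
force: [14.2, 5.8, 1.9]
finger_gap: 0.096
gripper_force: 69.9
```

```bash
python3 to.py "(.4341,-.3457,.0644)"; python3 - <<'E'
import numpy as np
h=.0754-.06  # grasp point above pivot
p=None
for a in np.arange(0,.3251,.025):
    y=-.2+.2*np.cos(a)-h*np.sin(a);z=.2*np.sin(a)+h*np.cos(a)
    if p:print(round(a,3),"dx %.2f dz %.2f"%((y-p[0])/.02,-(z-p[1])/.02),"tot",round(y*1e3,1),round((z-h)*1e3,1))
    p=(y,z)
E
```

```text
t 22.92 tcp [ 0.4186 -0.3482  0.0643] yaw_y 8.91 F [14.2  5.8  1.9] gap mm 8.2 gf 69.87416982650757 q [-0.9   0.69  1.77  0.01  0.68 -1.06]
(.4341,-.3457,.0644) rows units [ 0.    0.79 -0.  ]
0.025 dx -0.02 dz -0.25 tot -0.4 5.0
0.05 dx -0.03 dz -0.25 tot -1.0 10.0
0.075 dx -0.03 dz -0.25 tot -1.7 14.9
0.1 dx -0.04 dz -0.25 tot -2.5 19.9
0.125 dx -0.05 dz -0.25 tot -3.5 24.8
0.15 dx -0.05 dz -0.24 tot -4.5 29.7
0.175 dx -0.06 dz -0.24 tot -5.7 34.6
0.2 dx -0.07 dz -0.24 tot -7.0 39.4
0.225 dx -0.07 dz -0.24 tot -8.5 44.2
0.25 dx -0.08 dz -0.24 tot -10.0 49.0
0.275 dx -0.08 dz -0.24 tot -11.7 53.7
0.3 dx -0.09 dz -0.23 tot -13.5 58.4
0.325 dx -0.10 dz -0.23 tot -15.4 63.1
```

The latch is at its stop (15.7 mm, force jumped). Now the first part of the lift along the arc.

>>> {"method": "send_rows", "body": {"commands": "0 -0.01 0 -0.13 0;0 -0.01 0 -0.12 0;0 -0.01 0 -0.13 0;0 -0.02 0 -0.12 0;0 -0.01 0 -0.13 0;0 -0.02 0 -0.12 0;0 -0.02 0 -0.13 0;0 -0.02 0 -0.12 0;0 0 0 0 0"}}

```text
t: 23.67
tcp_pos: [0.4189, -0.35, 0.0834]
tool_rot: [0.65, 0.76, 0.002, 0.002]
force: [15.6, 4.5, -5.1]
finger_gap: 0.101
gripper_force: 68.2
```

```bash
python3 to.py "(.4186,-.3482,.0643)"
```

```text
t 23.67 tcp [ 0.4189 -0.35    0.0834] yaw_y 8.88 F [15.6  4.5 -5.1] gap mm 8.6 gf 68.20611834526062 q [-0.9   0.66  1.76  0.01  0.72 -1.06]
(.4186,-.3482,.0643) rows units [ 0.09 -0.01  0.95]
```

>>> {"method": "send_rows", "body": {"commands": "0 -0.02 0 -0.13 0;0 -0.03 0 -0.12 0;0 -0.02 0 -0.12 0;0 -0.03 0 -0.12 0;0 -0.03 0 -0.12 0;0 -0.03 0 -0.12 0;0 -0.03 0 -0.12 0;0 -0.04 0 -0.12 0;0 -0.03 0 -0.12 0;0 -0.04 0 -0.12 0;0 -0.04 0 -0.12 0;0 -0.04 0 -0.12 0;0 -0.04 0 -0.12 0;0 -0.04 0 -0.12 0;0 -0.04 0 -0.12 0;0 -0.05 0 -0.12 0;0 -0.02 0 -0.05 0;0 0 0 0 0;0 0 0 0 0;0 0 0 0 0"}}

```text
t: 25.33
tcp_pos: [0.4205, -0.3601, 0.1225]
tool_rot: [0.65, 0.76, 0.003, 0.001]
force: [14.8, 4.8, -4.7]
finger_gap: 0.101
gripper_force: 68.3
```

```bash
python3 to.py "(.4186,-.3482,.0643)"
python3 - <<'E'
from station import cams
import cv2
p=cams.snapshot("scene")["pixels"]
a=p[180:330,330:530][:,:,::-1];cv2.imwrite("pics/l1.png",cv2.resize(a,(800,600),interpolation=cv2.INTER_CUBIC))
E
```

```text
t 25.33 tcp [ 0.4205 -0.3601  0.1225] yaw_y 8.87 F [14.8  4.8 -4.7] gap mm 8.6 gf 68.31174373626709 q [-0.91  0.6   1.72  0.01  0.83 -1.07]
(.4186,-.3482,.0643) rows units [ 0.6  -0.02  2.91]
```

View pics/l1.png

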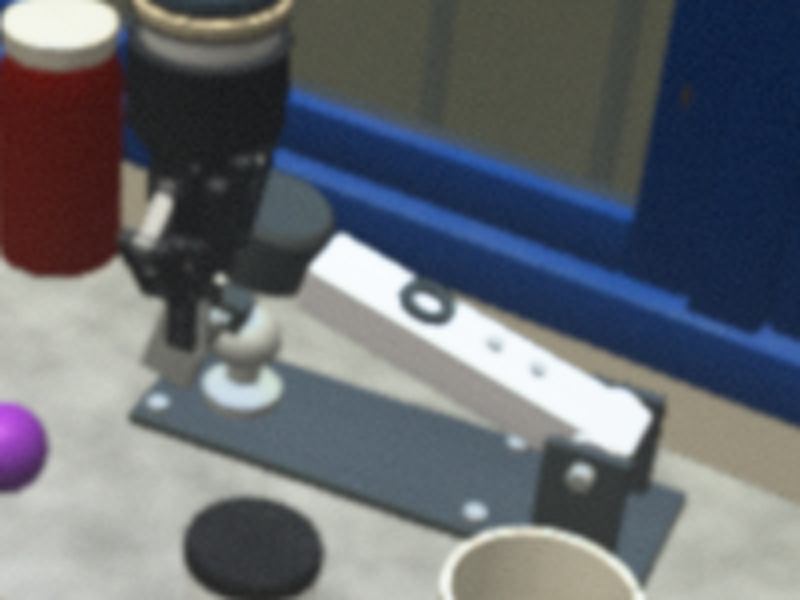

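The picture shows the coupler (290,230) clear of the exposed hitch ball (248,335), with the gripper holding the tab about 58 mm up. I add 1.4 mm, let it settle, check, and hand in.

>>> {"method": "send_rows", "body": {"commands": "0 -0.03 0 -0.07 0;0 0 0 0 0;0 0 0 0 0;0 0 0 0 0;0 0 0 0 0;0 0 0 0 0;0 0 0 0 0;0 0 0 0 0;0 0 0 0 0;0 0 0 0 0;0 0 0 0 0;0 0 0 0 0"}}

```text
t: 26.38
tcp_pos: [0.4205, -0.3606, 0.1238]
tool_rot: [0.65, 0.76, 0.003, 0.001]
force: [14.3, 5.1, -4.6]
finger_gap: 0.102
gripper_force: 68.3
```

```bash
python3 to.py "(.4186,-.3482,.0643)" && python3 -c "
from station import readout,sign_off
s=readout.sense()
if s['gripper_force']>50 and abs(s['qd']).max()<.05: print(sign_off())
else: print('no',s['qd'])"
```

```text
t 26.38 tcp [ 0.4205 -0.3606  0.1238] yaw_y 8.87 F [14.3  5.1 -4.6] gap mm 8.7 gf 68.25964450836182 q [-0.91  0.6   1.71  0.01  0.83 -1.07]
(.4186,-.3482,.0643) rows units [ 0.62 -0.02  2.98]
the job is handed in; nothing more can be done
None
```

The job is handed in at 26.4 s: the steel ball rests on the pot's floor, and the gripper holds the latch tab pulled to its stop with the coupler about 6 cm above the hitch ball, steady.

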